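# Take the left-hand knob off the film rewinder's take-up spindle

### The job

Take off the knob that holds the reel on the rewinder's take-up spindle, so that the reel can be changed: it is the one with the engraved white line and has a left-hand thread, so unscrew it by turning it clockwise (seen from above) until the line comes round to the red index line on the plate, letting it rise as it turns and never forcing the thread. Then lift it straight off and set it down (do not drop it) upright, line up, in the blue parts tray, and let go. Leave both reels, the plain knob and everything else where they are.

Things in the scene. Friction and masses are not known exactly. Their poses are not given: they have to be found in the camera images.
- knob_center (a point): Centre (on the axis, half-way up) of the loose black knob with the engraved line on its top: 16-sided, 40 mm across flats, 37 mm high, flat top and bottom, 0.12 kg. The point's x axis points along the line (a flat faces that way, others every 22.5 degrees), z is up. At the start its underside is 2 to 5 mm above the reel, so grip it about half-way up.
- knob_mark (a point): Outer end of the white engraved line, on the knob's top face, 18 mm from its axis. It starts about 150 degrees (2.45 to 2.75 rad) anticlockwise of the index line, seen from above. The thread lets go as the line, turned clockwise, comes to the index line (0 to 20 degrees before it); from there on the knob is free.
- knob: The same knob; origin at the centre of its underside, x along the line. Left-hand thread: turned clockwise it climbs; the pitch is coarse and not known, so while it is gripped and turned it must be let rise by feel (light upward pull on the tool is safe: the thread moves away upward as it turns). It stays where it is left. A spring washer under it pushes it up, about 8 N at the start, fading as it rises. Once free, lift 30 mm straight up to clear the spindle.
- spindle: Upright fixed spindle of the take-up station with coarse two-start thread, hidden in the knob; same origin and axes as the station. Its top is 79 mm above the table. The knob has about 1.5 mm of play up and down on it and 1.5 mm sideways. Over 25 N between knob and spindle (pulling, pushing down, sideways, turning the wrong way) spoils the thread.
- takeup: Take-up station of the film rewinder, fixed: round grey foot and bright plate 154 mm across, plate top 34 mm above the table. Origin on the spindle's axis at table height; its x axis points from the spindle along the red index line on the plate's rim, z up. A reel lies on the plate; the reel's top is 50 mm above the table.
- reel_a_mid (a point): Middle of the aluminium film reel on the take-up plate, 110 mm across, 16 mm thick, loose, lying round the spindle (bore 46 mm). It stays there.
- tray_in (a point): Centre of the inner floor of the blue parts tray: 130 x 130 mm outside, walls 4 mm thick and 18 mm high over the table, floor 4 mm above the table. It stands on the table and does not move.
- plain_knob (a joint): Turning angle (rad) of the plain-topped black knob (no line), same size, on the feed station; not to be touched.
- plain_center (a point): Centre of that plain knob, 40 mm across, 37 mm high. Its station looks like the take-up station and stands on the other side of the tray.
- reel_b_mid (a point): Middle of the reel on the feed station, like the other. It stays there.
- can_a: Bystander: steel film can, 124 mm across, 26 mm high; origin at the centre of its underside.
- can_b: Bystander: yellow film can, 104 mm across, 22 mm high; origin at the centre of its underside.
- cleaner: Bystander: white bottle with blue cap, 56 mm across, 150 mm high; origin at the centre of its underside.
- loupe: Bystander: black magnifier, 40 mm across, 40 mm high; origin at the centre of its underside.
- core: Bystander: yellow plastic film core, a ring 76 mm across, 16 mm high; origin at the centre of its underside.
- driver: Bystander: screwdriver 170 mm long lying on the table; origin under its middle.

How it is judged:
On the way, in this order (a step that is already met when the one before it is completed fails the run):
1. the knob, still on the spindle, has been turned clockwise until its line is near the red index line (within about 50 degrees) and has risen at least 4 mm (x of knob_mark in the frame of takeup above 0.0115 m and z of knob_center in the frame of takeup between 0.0755 and 0.098 m and horizontal distance between knob_center and takeup below 0.005 m), for 0.05 s.
2. the knob is lifted clear of the spindle (z of knob_center in the frame of takeup above 0.1 m), for 0.05 s.
3. the knob is set down upright in the tray, still between the fingers (its underside within 8 mm of the tray's floor), not dropped (horizontal distance between knob_center and tray_in below 0.055 m and z of knob_center in the frame of tray_in below 0.0265 m and angle between knob_center's own z axis and vertical below 0.35 rad and contact force between the fingers and knob above 1 N), for 0.05 s.
At the end, for the whole second after the job is handed in: The marked knob stands upright (within 7 degrees), line up, on the floor of the blue tray (its centre within 55 mm of the tray's centre), at rest and let go; the take-up reel still lies on its plate round the spindle (within 8 mm) and the feed reel has not moved more than 10 mm (horizontal distance between knob_center and tray_in below 0.055 m and z of knob_center in the frame of tray_in between 0.015 and 0.023 m and angle between knob_center's own z axis and vertical below 0.12 rad and z of knob_mark in the frame of tray_in above 0.03 m and linear speed of knob below 0.02 m/s and horizontal distance between reel_a_mid and takeup below 0.008 m and z of reel_a_mid in the frame of takeup below 0.046 m and distance of reel_b_mid from where it was at the start of the episode below 0.01 m); the robot touches nothing.
It fails at once if the thread is forced: more than 25 N between the knob and the spindle (contact force between knob and spindle above 25 N).
It fails at once if the plain knob is turned (faster than 0.15 rad/s) (velocity of joint plain_knob above 0.15 rad/s or velocity of joint plain_knob below -0.15 rad/s).
It fails at once if a reel is lifted or pushed off its place by more than 15 mm (distance of any of reel_a_mid, reel_b_mid from where it was at the start of the episode above 0.015 m).
It fails at once if a bystander is moved more than 30 mm (distance of any of can_a, can_b, cleaner, loupe, core, driver from where it was at the start of the episode above 0.03 m).
It also fails if it takes over 61 s, if anything falls off the work surface, if the arm or the gripper's body presses on something with over 40 N, if the wrist force passes 120 N, or if a joint passes its speed limit or range.

### The arm

A 6-joint arm with a two-finger parallel gripper is mounted at the origin on the work surface. World frame = base frame: x ahead of the robot, y to its left, z up, the work surface at z = 0. Lengths are in m, angles in rad, forces in N, time in s.
With the tool pointing down it reaches from about 0.425 to 0.95 m from the base axis. Payload 3.5 kg.
Tool frame: the origin (TCP) lies midway between the tips of the shut fingers; the grasp point (between the pads) lies 19 mm behind it; z points along the fingers, y is the line along which they close (so a half turn about z gives the same grasp; the last joint's range is limited). The gripper opens to 85 mm and grips with 20 to 120 N. Pads are 22 mm wide; open, the fingers measure 114 mm over their backs; the gripper's body (76 mm by 85 mm) begins 54 mm behind the grasp point. The pads swing forward as they close: fully open they stand 13 mm farther back than shut.
Start: joints at [-1.392, 0.286, 1.577, -0, 1.279, -0.15], TCP at [0.218, -0.639, 0.231] pointing down, gripper open.
Joint ranges: [-2.77, 2.77], [-0.9, 2.22], [0.21, 2.48], [-1.53, 4.67], [0.24, 2.81], [-2.84, 2.84]. Speed limits (rad/s): [2.79, 2.79, 3.14, 3.14, 3.14, 3.14].

### API

Orientations are given as a unit quaternion [x, y, z, w].
In Python, from plant import ctrl gives the robot as it stands. The module is installed in compiled form; this text tells all that it offers.
- The arm moves only by the shell command python3 -m inch 'ROWS' [FORCE]. ROWS is JSON, a list of rows, each a list of 5 numbers: the closure, from 0 (fully open) to 1 (shut), then the shift along the tool's x, y, z in m, then the turn about the tool's z in degrees. A call has 1 to 5 rows; each row is the pose to reach, as a shift and turn from the pose commanded when the call began, along the tool's axes at that moment; what a row does not reach only later rows make up. A row lasts 1/12 s, in which the tool goes at most 41.7 mm and 7.16 degrees, less where a joint would pass 70% of its speed; a pose out of reach is approached as far as the arm can. A call with a gripper value outside its range is refused whole. The fingers move at their own pace and stop on an object; FORCE is the grip in N (left out, the last holds). Time passes only in rows, so rows that repeat a pose let the fingers close. It gives the time, the measured TCP pose, the force, the opening and the grip force at its end, in the units of the state.
- ctrl.get_state(): the state, without advancing time (a new reading comes with each control period).
- ctrl.read_camera(name): name is "scene" or "side" or "wrist"; returns a dict with "pixels" (480x640x3 uint8, red, green, blue), "depth" (480x640 float32, m along the optical axis (not along the pixel's ray), 0 where there is no reading), "fx", "fy", "cx", "cy" (pixels), "D" ([k1, k2, p1, p2, k3] as OpenCV has them; the pictures are not rectified), "xyz" and "rotation" of the camera in the world; the wrist camera has in their place "mount" (4x4, takes a point from camera to tool coordinates, whose origin is the TCP and whose axes are the flange's). Camera axes: x right, y down, z forward; pixel columns grow to the right and rows downward; lengths in m; the calibration is good to about 2 mm. A picture is of the moment at which its call begins: read the wrist's pose just before it.
- ctrl.sign_off(): hands the job in; it is judged then, once.
Trained networks look in a picture, given as the dict that the camera call returned (one of the last four; its "shot" number tells which), for a name from the list of things; names that differ only in an ending like _2 or _b are one class to them, and where a whole thing is asked for, a point or a joint stands for the part that bears it (a point fixed in the world has none). Each returns a list of dicts, best first, with "score" (0 to 1); they miss things now and then, are a little off and sometimes report something else, mostly with a low value. They report only what shows in the picture. A call takes as long as a camera call.
- ctrl.spot_in(query, picture): "at" ([column, row] in pixels, amid what is visible of it).
- ctrl.tip_of(query, picture): "at" ([column, row] in pixels: a listed point, or the origin of a listed thing).
The state is a dict: "time": time; "qpos": joint angles; "dq": joint speeds; "joint_efforts": joint torques, N m; "eef_pos": TCP position; "tcp_rot": TCP orientation; "contact_force": force on the tool from outside, world axes, zero at the start; "wrist_torque": the same for the moment, N m; "opening": opening from 0.0 (shut) to 1.0 (fully open); "finger_force": force on a finger pad.
Only numpy, scipy, OpenCV 4.12 (cv2) and the standard library are available. Lean on these libraries where they do the work, as an engineer would, in place of code of your own. Each camera call takes 0.05 s, during which the arm holds its last target. There are 200 camera calls.

## Working session

There is one attempt and no reset: what is moved stays moved. The work goes in short steps, Python scripts to look and compute and a shell command to move; the robot and the scene stay as the last step left them, time stands still between calls to the robot, and variables do not carry over. Pictures are saved under pics/ and viewed, at most 10 in all, crops included, and the job is handed in when it is done.

```bash
mkdir -p pics; cat > h.py <<'E'
import numpy as np, cv2
from plant import ctrl
from scipy.spatial.transform import Rotation as R
def cam(name):
    s=ctrl.get_state(); p=ctrl.read_camera(name)
    if name=="wrist":
        T=np.eye(4);T[:3,:3]=R.from_quat(s["tcp_rot"]).as_matrix();T[:3,3]=s["eef_pos"];p["T"]=T@np.array(p["mount"])
    else:
        T=np.eye(4);r=np.array(p["rotation"]);T[:3,:3]=r if r.shape==(3,3) else R.from_quat(r).as_matrix();T[:3,3]=p["xyz"];p["T"]=T
    return p
def K(p): return np.array([[p["fx"],0,p["cx"]],[0,p["fy"],p["cy"]],[0,0,1.]])
def ray(p,uv):
    n=cv2.undistortPoints(np.array([[uv]],float),K(p),np.array(p["D"],float))[0,0]
    return p["T"][:3,3],p["T"][:3,:3]@np.array([n[0],n[1],1])
def atz(p,uv,z):
    o,d=ray(p,uv); return o+d*(z-o[2])/d[2]
def dep(p,uv):
    u,v=int(round(uv[0])),int(round(uv[1])); o,d=ray(p,uv)
    w=p["depth"][max(0,v-1):v+2,max(0,u-1):u+2]; w=w[w>0]
    return o+d*np.median(w) if len(w) else None
def save(p,n): cv2.imwrite("pics/"+n,cv2.cvtColor(p["pixels"],cv2.COLOR_RGB2BGR))
E
python3 - <<'E'
from h import *
np.set_printoptions(precision=4,suppress=True)
s=ctrl.get_state(); print(s)
for c in ["scene","side","wrist"]:
    p=cam(c); save(p,c+"0.png"); print(c,p["T"][:3,3])
    for q in ["knob_center","knob_mark","takeup","tray_in","plain_center"]:
        for r in ctrl.tip_of(q,p)[:2]: print(q,round(r["score"],2),np.array(r["at"]),dep(p,r["at"]))
E
```

```text
{'time': 0.0, 'qpos': array([-1.392 ,  0.2872,  1.5782, -0.    ,  1.2786, -0.15  ]), 'dq': array([-0.0023,  0.0003,  0.0012,  0.0011, -0.001 , -0.    ]), 'joint_efforts': array([ -0.0016, -40.5979, -29.2629,  -0.0001,   0.0057,  -0.    ]), 'eef_pos': array([ 0.2179, -0.6382,  0.2299]), 'tcp_rot': array([ 0.9865,  0.1636, -0.    , -0.0012]), 'contact_force': array([-0.7034,  0.2014, -0.2092]), 'wrist_torque': array([-0.0148,  0.0118,  0.0375]), 'finger_force': 0.0, 'opening': 1.0024242694653172}
scene [ 1.2666 -0.7494  0.7212]
knob_center 0.81 [236.7 271.5] [ 0.5098 -0.2578  0.0865]
knob_center 0.25 [242.9 278.9] [ 0.5154 -0.2462  0.0609]
knob_mark 0.62 [233.3 262.3] [ 0.4779 -0.2437  0.0913]
takeup 0.71 [420.4 213.7] [0.5936 0.429  0.0137]
takeup 0.68 [237.9 296. ] [ 0.5385 -0.2812  0.0402]
tray_in 0.83 [327.4 266.3] [ 0.5719 -0.0015  0.004 ]
tray_in 0.22 [237.  295.8] [ 0.5371 -0.2828  0.041 ]
plain_center 0.69 [388.6 209.2] [0.5774 0.2633 0.0867]
side [0.4928 0.9676 1.0155]
knob_center 0.64 [348.8 174.2] [ 0.5005 -0.2288  0.0872]
knob_mark 0.75 [361.5 169.3] [ 0.4645 -0.364   0.0011]
takeup 0.58 [349.3 192.5] [ 0.498  -0.1958  0.0518]
tray_in 0.84 [313.  256.1] [ 0.5836 -0.0016  0.007 ]
plain_center 0.67 [311.1 335.4] [0.5661 0.2975 0.0902]
wrist [ 0.296  -0.6121  0.3735]
```

View pics/scene0.png

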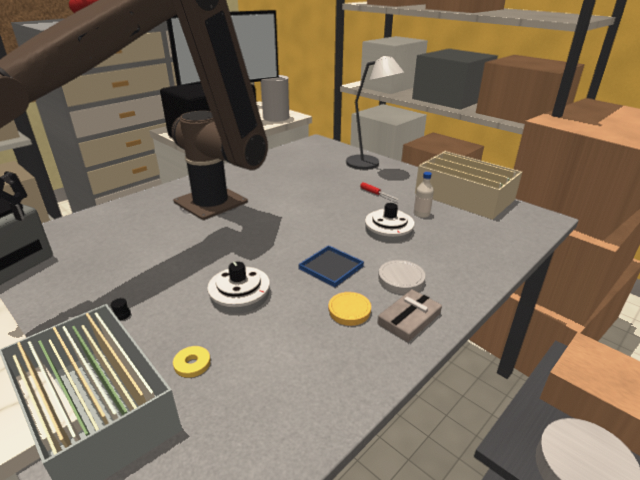

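```bash
python3 - <<'E'
from h import *
np.set_printoptions(precision=4,suppress=True)
p=cam("scene"); g=cam("side")
for n,c in (("scene",p),("side",g)):
    for q,z in (("knob_center",.07),("knob_mark",.0885),("tray_in",.004),("takeup",0)):
        for r in ctrl.tip_of(q,c)[:2]: print(n,q,round(r["score"],2),atz(c,r["at"],z))
# red pixels
    a=c["pixels"].astype(int); m=(a[...,0]>130)&(a[...,1]<70)&(a[...,2]<70)
    k,l,st,ce=cv2.connectedComponentsWithStats(m.astype(np.uint8))
    for i in range(1,k):
        if st[i,4]>5: print("red",st[i],ce[i],dep(c,ce[i]))
E
```

```text
scene knob_center 0.61 [ 0.4862 -0.2536  0.07  ]
scene knob_mark 0.89 [ 0.4721 -0.2437  0.0885]
scene tray_in 0.75 [ 0.5772 -0.0046  0.004 ]
scene takeup 0.77 [ 0.4925 -0.2513  0.    ]
red [70  0 11  3 26] [74.1923  0.8077] [-0.9801  0.0641  0.5831]
red [361 183  19   9  69] [369.7101 187.058 ] [0.3535 0.4564 0.0235]
side knob_center 0.65 [ 0.4958 -0.2687  0.07  ]
side knob_mark 0.64 [ 0.476  -0.2468  0.0885]
side tray_in 0.85 [ 0.5799 -0.0005  0.004 ]
side tray_in 0.68 [ 0.617  -0.4566  0.004 ]
side takeup 0.6 [ 0.4891 -0.2591  0.    ]
red [402 430  46  13 440] [424.9045 435.7568] [0.3471 0.4681 0.0267]
```

The scene view shows the take-up station with the marked knob at about (237,272), the tray at (330,265), and the feed station with the plain knob at (390,212). The networks agree with this, putting the knob at about (0.49, -0.257). I'll go above it.

```bash
python3 -m inch '[[0,0.03,-0.021,0,0],[0,0.06,-0.043,0,0],[0,0.09,-0.064,0,0],[0,0.12,-0.086,0,0],[0,0.127,-0.091,0,0]]' 20
python3 -m inch '[[0,0.03,-0.021,0,0],[0,0.06,-0.043,0,0],[0,0.09,-0.064,0,0],[0,0.12,-0.086,0,0],[0,0.127,-0.091,0,0]]'
python3 -m inch '[[0,0.03,-0.021,0,0],[0,0.06,-0.043,0,0],[0,0.09,-0.064,0,0],[0,0.12,-0.086,0,0],[0,0.126,-0.091,0,0]]'
python3 -m inch '[[0,0,0,0,-7],[0,0,0,0,-14],[0,0,0,0,-21],[0,0,0,0,-28],[0,0,0,0,-32]]'
python3 -m inch '[[0,0,0,0,-7],[0,0,0,0,-14],[0,0,0,0,-21],[0,0,0,0,-28],[0,0,0,0,-32]]'
python3 -m inch '[[0,0,0,0,-7],[0,0,0,0,-14],[0,0,0,0,-21],[0,0,0,0,-28],[0,0,0,0,-32]]'
python3 -m inch '[[0,0,0,0,-7],[0,0,0,0,-14],[0,0,0,0,-21],[0,0,0,0,-28],[0,0,0,0,-28]]'
python3 - <<'E'
from h import *
np.set_printoptions(precision=4,suppress=True)
p=cam("wrist"); save(p,"w1.png"); s=ctrl.get_state(); print(s["time"],s["eef_pos"],s["qpos"],p["T"])
for q,z in (("knob_center",.07),("knob_mark",.0895),("takeup",0),("reel_a_mid",.042)):
    for r in ctrl.tip_of(q,p)[:2]: print(q,round(r["score"],2),np.array(r["at"]),atz(p,r["at"],z),dep(p,r["at"]))
E
```

```text
time: 1.82
eef_pos: [0.3114, -0.5077, 0.2313]
tcp_rot: [0.986, 0.165, 0.001, -0.001]
contact_force: [0.3, -0.5, 0.0]
opening: 1.005
finger_force: 0.0
time: 2.23
eef_pos: [0.4017, -0.3811, 0.2315]
tcp_rot: [0.986, 0.165, 0.001, -0.001]
contact_force: [-0.1, 0.2, 0.1]
opening: 0.998
finger_force: 0.0
time: 2.65
eef_pos: [0.4915, -0.2548, 0.2316]
tcp_rot: [0.986, 0.165, 0.001, -0.0]
contact_force: [0.2, -0.1, 1.5]
opening: 1.001
finger_force: 0.0
time: 3.07
eef_pos: [0.4892, -0.259, 0.2314]
tcp_rot: [0.902, 0.431, -0.0, 0.0]
contact_force: [-0.1, -0.3, 0.6]
opening: 0.998
finger_force: 0.0
time: 3.48
eef_pos: [0.4891, -0.2591, 0.2314]
tcp_rot: [0.748, 0.663, -0.0, 0.0]
contact_force: [0.5, 0.6, -0.3]
opening: 1.003
finger_force: 0.0
time: 3.9
eef_pos: [0.4891, -0.2591, 0.2314]
tcp_rot: [0.537, 0.844, -0.0, 0.0]
contact_force: [0.1, 0.2, 0.1]
opening: 1.0
finger_force: 0.0
time: 4.32
eef_pos: [0.4891, -0.259, 0.2314]
tcp_rot: [0.318, 0.948, -0.0, 0.0]
contact_force: [0.4, 0.8, -0.8]
opening: 1.001
finger_force: 0.0
4.3667 [ 0.4892 -0.2589  0.2314] [-0.6698  0.0186  1.8776 -0.0006  1.2451 -1.5885] [[ 0.6031  0.7564  0.2531  0.4237]
 [ 0.7976 -0.5709 -0.1944 -0.2092]
 [-0.0026  0.3191 -0.9477  0.3735]
 [ 0.      0.      0.      1.    ]]
knob_center 0.69 [335.1 213.5] [ 0.4955 -0.2503  0.07  ] [ 0.4906 -0.2475  0.0907]
knob_mark 0.69 [328.5 194.7] [ 0.4767 -0.2431  0.0895] [ 0.4766 -0.243   0.0903]
```

View pics/w1.png

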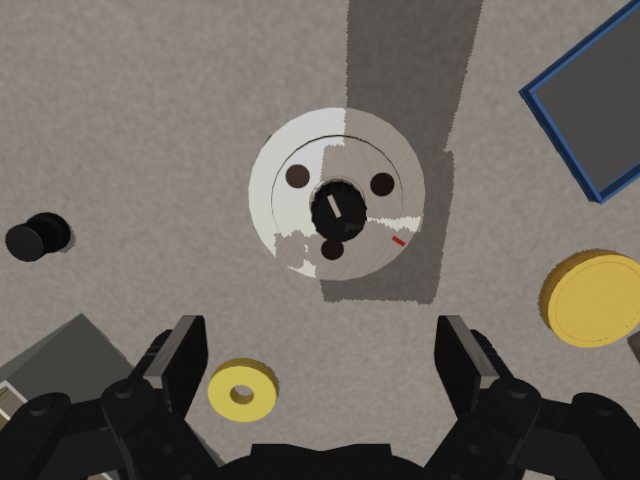

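The wrist view shows the knob top at about (340,211), the white line's outer end at (330,195), and the red index at (399,241). Next I'll measure these with the depth image.

```bash
cat > m.py <<'E'
from h import *
np.set_printoptions(precision=4,suppress=True)
def cloud(p):
    v,u=np.mgrid[0:480,0:640]; n=cv2.undistortPoints(np.stack([u,v],-1).reshape(-1,1,2).astype(float),K(p),np.array(p["D"],float)).reshape(480,640,2)
    d=p["depth"]; c=np.dstack([n*d[...,None],d]); return c@p["T"][:3,:3].T+p["T"][:3,3]
def fit(P):
    A=np.c_[2*P,np.ones(len(P))]; x=np.linalg.lstsq(A,(P**2).sum(1),rcond=None)[0]; return x[:2],np.sqrt(x[2]+x[:2]@x[:2])
if __name__=="__main__":
    p=cam("wrist"); C=cloud(p); D=p["depth"]>0; g=np.array([.488,-.2525]); r=np.hypot(*(C[...,:2]-g).transpose(2,0,1))
    for n,lo,hi,R_ in (("top",.08,.10,.035),("reel",.044,.056,.07),("plate",.03,.038,.09)):
        m=D&(C[...,2]>lo)&(C[...,2]<hi)&(r<R_); P=C[m]
        h=cv2.convexHull(P[:,:2].astype(np.float32))[:,0]; print(n,m.sum(),np.median(P[:,2]),cv2.minEnclosingCircle(h),fit(h))
        if n=="top": z=np.median(P[:,2])
    a=p["pixels"].astype(int); m=(a[...,0]-a[...,1]>60)&(a[...,0]-a[...,2]>60)&(r<.09)
    ys,xs=np.nonzero(m); Q=np.array([atz(p,(x,y),.034)[:2] for x,y in zip(xs,ys)]); print("red",len(Q),Q.mean(0))
    m=(a.min(-1)>90)&(C[...,2]>z-.006)&(r<.019+.004); ys,xs=np.nonzero(m); W=np.array([atz(p,(x,y),z)[:2] for x,y in zip(xs,ys)])
    w=np.linalg.svd(W-W.mean(0))[2][0]; t=(W-W.mean(0))@w; print("line",len(W),W.mean(0),np.degrees(np.arctan2(w[1],w[0])),W.mean(0)+w*t.min(),W.mean(0)+w*t.max())
E
python3 m.py
```

```text
top 2366 0.09007532749052569 ((0.49416178464889526, -0.24665704369544983), 0.021563192829489708) (array([ 0.4933, -0.2462]), np.float64(0.020727373874819374))
reel 10412 0.049335950781614735 ((0.49379342794418335, -0.24663564562797546), 0.05534277856349945) (array([ 0.494 , -0.2467]), np.float64(0.05468787415046614))
plate 10697 0.03341990734284622 ((0.4945225119590759, -0.24717079102993011), 0.07701025158166885) (array([ 0.4943, -0.247 ]), np.float64(0.07642770431249775))
red 56 [ 0.5581 -0.225 ]
line 124 [ 0.4994 -0.255 ] -33.327502264723684 [ 0.4785 -0.2412] [ 0.6847 -0.3768]
```

```bash
python3 -m inch '[[0,0.004,0.0127,0.02,0],[0,0.004,0.0127,0.04,0],[0,0.004,0.0127,0.06,0],[0,0.004,0.0127,0.07,0],[0,0.004,0.0127,0.07,0]]'
sed -i 's/(r<.019+.004); ys/(r2<.021); ys/; s/    m=(a.min(-1)>90)/    r2=np.hypot(*(C[...,:2]-np.array([.4938,-.2465])).transpose(2,0,1)); m=(a.min(-1)>75)\&D/' m.py
cat >> m.py <<'E'
    save(p,"last.png")
    for q,zz in (("knob_center",z-.0185),("knob_mark",z)):
        for k in ctrl.tip_of(q,p)[:1]: print(q,round(k["score"],2),np.array(k["at"]),atz(p,k["at"],zz))
E
python3 m.py; python3 -c "
import cv2;i=cv2.imread('pics/last.png');cv2.imwrite('pics/w2.png',cv2.resize(i[100:400,160:560],None,fx=2,fy=2))"
```

```text
time: 5.03
eef_pos: [0.4924, -0.2441, 0.1583]
tcp_rot: [0.319, 0.948, 0.001, -0.003]
contact_force: [-0.6, 0.7, -0.8]
opening: 1.0
finger_force: 0.0
top 3909 0.09009985219504354 ((0.4940634071826935, -0.24664422869682312), 0.021506913006305695) (array([ 0.4936, -0.246 ]), np.float64(0.02070271020225957))
reel 15571 0.04935982169871406 ((0.49396374821662903, -0.2463587075471878), 0.05547185614705086) (array([ 0.4941, -0.2464]), np.float64(0.05494228005980141))
plate 15569 0.033439623621963344 ((0.4946032166481018, -0.2469778209924698), 0.07722195982933044) (array([ 0.4946, -0.2469]), np.float64(0.07659591361864024))
red 84 [ 0.5586 -0.2249]
line 210 [ 0.4928 -0.2475] -17.044915106299353 [ 0.4775 -0.2428] [ 0.6372 -0.2917]
knob_center 0.65 [318.6 251.5] [ 0.4939 -0.2471  0.0716]
knob_mark 0.61 [306.9 235.9] [ 0.4773 -0.2424  0.0901]
```

View pics/w2.png

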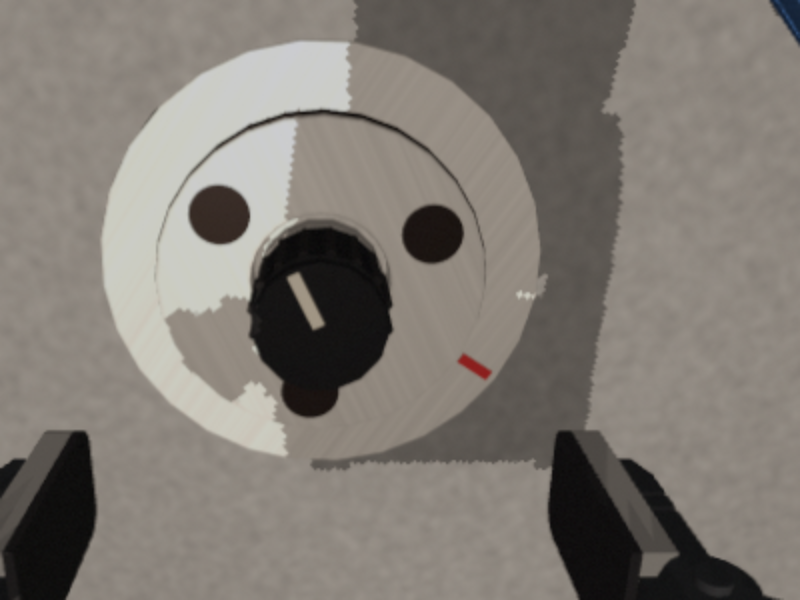

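The crop confirms the line's outer end at about (307,237) in the full image, which puts it at roughly 166° in world. The index is at about 18.7°, so the knob must turn about 147°. The tool's y axis at 53° already lines up with a flat. I'll descend in two steps and check before closing.

```bash
python3 -m inch '[[0,-0.001,-0.001,0.02,0],[0,-0.001,-0.001,0.04,0],[0,-0.001,-0.001,0.06,0],[0,-0.001,-0.001,0.065,0],[0,-0.001,-0.001,0.065,0]]' 20
python3 -c "
from h import *
s=ctrl.get_state();print(s['eef_pos'],s['contact_force'],s['qpos'])
p=cam('wrist');i=p['pixels'][:,:,::-1];cv2.imwrite('pics/w3.png',i)
for q,z in (('knob_center',.0716),('knob_mark',.0901)):
  for k in ctrl.tip_of(q,p)[:1]: print(q,k['score'],k['at'],atz(p,k['at'],z))
"
```

```text
time: 5.6
eef_pos: [0.4938, -0.2464, 0.0958]
tcp_rot: [0.319, 0.948, 0.0, -0.001]
contact_force: [-0.8, -0.3, -0.4]
opening: 0.995
finger_force: 0.0
[ 0.49375831 -0.24637445  0.09581171] [-0.83637853 -0.33537703 -0.38307995] [-6.46714444e-01  1.72064321e-01  1.98017046e+00 -3.80502607e-06
  9.91155046e-01 -1.56872256e+00]
knob_center 0.74 [320.6, 295.1] [ 0.49482072 -0.2473779   0.0716    ]
knob_mark 0.59 [301.2, 280.9] [ 0.47766619 -0.24415453  0.0901    ]
```

View pics/w3.png

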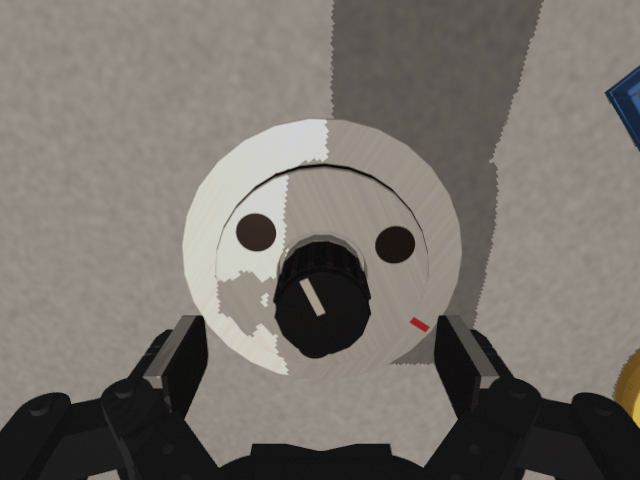

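The knob at about x = 322 is centred between the fingers (207 to 435). I'll descend and close gently.

```bash
python3 -m inch '[[0,0,0,0.02,0],[0,0,0,0.041,0],[0,0,0,0.041,0],[0.3,0,0,0.041,0],[0.4,0,0,0.041,0]]' 20
python3 -m inch '[[0.48,0,0,0,0],[0.48,0,0,0,0],[0.52,0,0,0,0],[0.54,0,0,0,0],[0.56,0,0,0,0]]' 20
```

```text
time: 6.17
eef_pos: [0.4952, -0.2473, 0.0571]
tcp_rot: [0.319, 0.948, -0.0, 0.001]
contact_force: [0.1, 0.3, 0.9]
opening: 0.748
finger_force: 0.0
time: 6.58
eef_pos: [0.495, -0.2469, 0.0566]
tcp_rot: [0.319, 0.948, -0.0, 0.001]
contact_force: [0.5, 1.8, 4.6]
opening: 0.464
finger_force: 20.0
```

```bash
python3 -m inch '[[0.6,0,0,-0.0002,4],[0.6,0,0,-0.0004,8],[0.6,0,0,-0.0004,8]]'
```

```text
time: 6.83
eef_pos: [0.4949, -0.2473, 0.0569]
tcp_rot: [0.385, 0.923, -0.0, 0.001]
contact_force: [-0.4, -0.3, 5.1]
opening: 0.463
finger_force: 20.0
```

```bash
python3 -m inch '[[0.6,0,0,-0.0002,4],[0.6,0,0,-0.0004,8],[0.6,0,0,-0.0006,12],[0.6,0,0,-0.0006,12]]'; python3 -m inch '[[0.6,0,0,-0.0002,4],[0.6,0,0,-0.0004,8],[0.6,0,0,-0.0006,12],[0.6,0,0,-0.0006,12]]'
```

```text
time: 7.17
eef_pos: [0.4949, -0.2474, 0.0575]
tcp_rot: [0.479, 0.878, -0.0, 0.001]
contact_force: [-0.6, 0.1, 4.3]
opening: 0.462
finger_force: 20.0
time: 7.5
eef_pos: [0.4949, -0.2473, 0.0579]
tcp_rot: [0.567, 0.823, -0.0, 0.001]
contact_force: [0.9, -0.1, 4.1]
opening: 0.463
finger_force: 20.0
```

```bash
python3 -m inch '[[0.6,0,0,-0.0002,4],[0.6,0,0,-0.0004,8],[0.6,0,0,-0.0006,12],[0.6,0,0,-0.0008,16],[0.6,0,0,-0.0008,16]]'; python3 -m inch '[[0.6,0,0,-0.0002,4],[0.6,0,0,-0.0004,8],[0.6,0,0,-0.0006,12],[0.6,0,0,-0.0008,16],[0.6,0,0,-0.0008,16]]'
```

```text
time: 7.92
eef_pos: [0.4948, -0.2471, 0.0585]
tcp_rot: [0.676, 0.737, 0.0, 0.001]
contact_force: [0.9, 0.0, 5.2]
opening: 0.464
finger_force: 20.0
time: 8.33
eef_pos: [0.495, -0.2472, 0.0594]
tcp_rot: [0.772, 0.635, 0.0, 0.001]
contact_force: [0.3, -1.1, 5.7]
opening: 0.468
finger_force: 20.1
```

The upward force is creeping up, so I'll rise slightly faster.

```bash
python3 -m inch '[[0.6,0,0,-0.0005,2],[0.6,0,0,-0.0008,6],[0.6,0,0,-0.0011,10],[0.6,0,0,-0.0011,10]]'; python3 -m inch '[[0.6,0,0,-0.0003,4],[0.6,0,0,-0.0006,8],[0.6,0,0,-0.0009,12],[0.6,0,0,-0.0009,12]]'
```

```text
time: 8.67
eef_pos: [0.4947, -0.2471, 0.0602]
tcp_rot: [0.825, 0.566, 0.0, 0.001]
contact_force: [0.8, -0.6, 4.0]
opening: 0.463
finger_force: 20.0
time: 9.0
eef_pos: [0.4946, -0.247, 0.061]
tcp_rot: [0.879, 0.477, 0.0, 0.001]
contact_force: [1.0, -0.4, 4.5]
opening: 0.465
finger_force: 20.0
```

```bash
python3 -m inch '[[0.6,0,0,-0.0003,4],[0.6,0,0,-0.0006,8],[0.6,0,0,-0.0009,12],[0.6,0,0,-0.0012,16],[0.6,0,0,-0.0012,16]]'
python3 -c "
from h import *
p=cam('wrist');save(p,'w4.png');print(ctrl.get_state()['qpos'])
for n,c in (('wrist',p),('scene',cam('scene'))):
  for k in ctrl.tip_of('knob_mark',c)[:1]: print(n,k['score'],k['at'],atz(c,k['at'],.095))
"
```

```text
time: 9.42
eef_pos: [0.4945, -0.247, 0.062]
tcp_rot: [0.937, 0.35, 0.0, 0.001]
contact_force: [0.2, -1.2, 4.3]
opening: 0.463
finger_force: 20.0
[-6.46698250e-01  2.23755838e-01  1.99269533e+00 -1.23724025e-04
  9.23879071e-01  2.06858073e-01]
wrist 0.64 [298.9, 330.9] [ 0.50110361 -0.23214594  0.095     ]
scene 0.48 [244.7, 263.4] [ 0.5064237  -0.22990849  0.095     ]
```

View pics/w4.png

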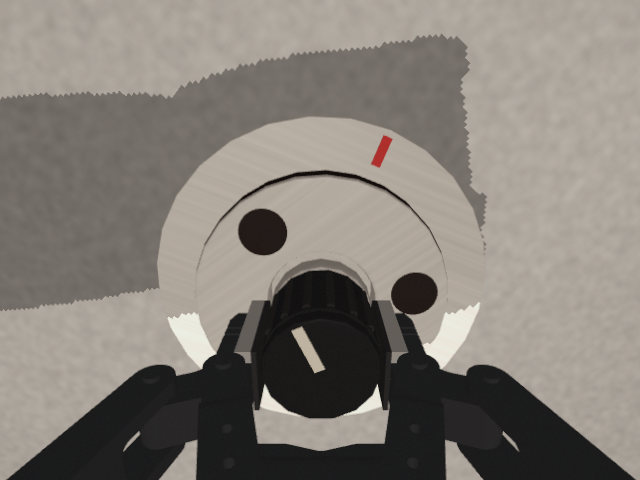

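The wrist view shows the knob turning with the fingers: the line end is at (298,331) and the red index at (382,151), with about 46° left to turn.

```bash
python3 -m inch '[[0.6,0,0,-0.0003,4],[0.6,0,0,-0.0006,8],[0.6,0,0,-0.0009,12],[0.6,0,0,-0.0012,16],[0.6,0,0,-0.0012,16]]'
python3 -m inch '[[0.6,0,0,-0.0003,4],[0.6,0,0,-0.0006,8],[0.6,0,0,-0.0009,12],[0.6,0,0,-0.0012,15],[0.6,0,0,-0.0012,15]]'
python3 -m inch '[[0.6,0,0,-0.0003,4],[0.6,0,0,-0.0006,8],[0.6,0,0,-0.0009,12],[0.6,0,0,-0.0012,16],[0.6,0,0,-0.0012,16]]'
python3 -c "
from h import *
p=cam('wrist');save(p,'w5.png');print(ctrl.get_state()['qpos'])
k=ctrl.tip_of('knob_mark',p)[0]; print(k['score'],k['at'],atz(p,k['at'],.098))"
```

```text
time: 10.03
eef_pos: [0.4944, -0.2469, 0.0631]
tcp_rot: [0.977, 0.215, 0.0, 0.0]
contact_force: [2.1, -1.6, 3.4]
opening: 0.467
finger_force: 20.0
time: 10.45
eef_pos: [0.4941, -0.2468, 0.0641]
tcp_rot: [0.996, 0.087, 0.0, 0.0]
contact_force: [0.8, -2.2, 4.6]
opening: 0.46
finger_force: 19.9
time: 10.87
eef_pos: [0.4939, -0.2466, 0.0651]
tcp_rot: [0.999, -0.053, -0.0, -0.0]
contact_force: [0.4, -1.2, 3.8]
opening: 0.465
finger_force: 19.9
[-6.46763394e-01  2.18330033e-01  1.99239334e+00 -3.03759802e-04
  9.31422502e-01  1.02774870e+00]
0.82 [295.4, 327.7] [ 0.51046356 -0.24043046  0.098     ]
```

View pics/w5.png

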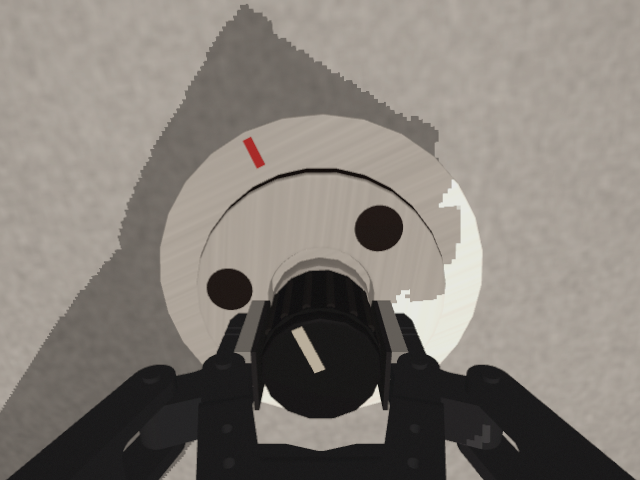

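The line is now parallel to the red index, within a few degrees. I'll turn a touch more, then start a gentle lift while watching the force.

```bash
python3 -m inch '[[0.6,0,0,-0.0004,5],[0.6,0,0,-0.0008,5],[0.6,0,0,-0.0012,5],[0.6,0,0,-0.0012,5]]'; python3 -m inch '[[0.6,0,0,-0.0005,0],[0.6,0,0,-0.001,0],[0.6,0,0,-0.001,0]]'
```

```text
time: 11.3
eef_pos: [0.4936, -0.2462, 0.0658]
tcp_rot: [0.995, -0.096, -0.001, -0.0]
contact_force: [0.1, -0.9, -0.8]
opening: 0.462
finger_force: 20.2
time: 11.55
eef_pos: [0.4936, -0.246, 0.0666]
tcp_rot: [0.995, -0.097, -0.001, -0.001]
contact_force: [1.5, -0.9, -4.1]
opening: 0.464
finger_force: 20.6
```

```bash
python3 -m inch '[[0.6,0,0,0,4],[0.6,0,0,0,8],[0.6,0,0,0,10],[0.6,0,0,0,10]]'; python3 -m inch '[[0.6,0,0,-0.0005,0],[0.6,0,0,-0.001,0],[0.6,0,0,-0.001,0]]'
```

```text
time: 11.88
eef_pos: [0.4937, -0.246, 0.0671]
tcp_rot: [0.983, -0.184, -0.001, -0.001]
contact_force: [-0.2, -0.0, -1.6]
opening: 0.466
finger_force: 20.8
time: 12.13
eef_pos: [0.4939, -0.2464, 0.0684]
tcp_rot: [0.983, -0.183, -0.0, -0.0]
contact_force: [-0.2, -0.1, -1.0]
opening: 0.462
finger_force: 20.8
```

The force is now just the knob's weight, so the thread has let go. Lifting.

```bash
python3 -m inch '[[0.6,0,0,-0.001,0],[0.6,0,0,-0.002,0],[0.6,0,0,-0.003,0],[0.6,0,0,-0.004,0],[0.6,0,0,-0.004,0]]' 30; python3 -m inch '[[0.6,0,0,-0.003,0],[0.6,0,0,-0.006,0],[0.6,0,0,-0.009,0],[0.6,0,0,-0.012,0],[0.6,0,0,-0.015,0]]';  python3 -m inch '[[0.6,0,0,-0.006,0],[0.6,0,0,-0.012,0],[0.6,0,0,-0.018,0],[0.6,0,0,-0.024,0],[0.6,0,0,-0.03,0]]'; python3 -m inch '[[0.6,0,0,-0.01,0],[0.6,0,0,-0.02,0],[0.6,0,0,-0.03,0],[0.6,0,0,-0.03,0]]'
python3 -c "
from h import *
s=ctrl.get_state();print(s['eef_pos'],s['qpos'])
p=cam('scene');g=cam('side');w=cam('wrist')
for n,c in (('s',p),('d',g),('w',w)):
  for k in ctrl.tip_of('tray_in',c)[:1]: print(n,k['score'],k['at'],atz(c,k['at'],.004))
M=R.from_quat(s['tcp_rot']).as_matrix()
print((M.T@(np.array([.579,-.002,0])-s['eef_pos'])))"
```

```text
time: 12.55
eef_pos: [0.4943, -0.2467, 0.0729]
tcp_rot: [0.983, -0.184, 0.0, 0.0]
contact_force: [-0.4, 0.1, -1.0]
opening: 0.459
finger_force: 33.2
time: 12.97
eef_pos: [0.4943, -0.2467, 0.088]
tcp_rot: [0.983, -0.184, 0.0, 0.0]
contact_force: [0.3, 0.2, -1.3]
opening: 0.461
finger_force: 33.2
time: 13.38
eef_pos: [0.4943, -0.2467, 0.1184]
tcp_rot: [0.983, -0.184, 0.0, 0.0]
contact_force: [0.5, 0.3, -1.0]
opening: 0.458
finger_force: 33.2
time: 13.72
eef_pos: [0.4956, -0.2477, 0.1509]
tcp_rot: [0.983, -0.184, 0.002, 0.001]
contact_force: [0.2, -0.2, -0.3]
opening: 0.462
finger_force: 33.3
[ 0.4956182  -0.24767445  0.15085033] [-6.46582612e-01  9.99262069e-02  1.94746725e+00  4.80446901e-05
  1.08879870e+00  1.29353250e+00]
s 0.89 [327.0, 266.0] [ 0.5701816  -0.00124194  0.004     ]
d 0.83 [314.1, 258.9] [0.5805684  0.00494695 0.004     ]
w 0.68 [319.4, 341.7] [ 0.39660831 -0.20821562  0.004     ]
[-0.0117139 -0.2594249  0.1504187]
```

```bash
python3 -m inch '[[0.6,-0.001,-0.025,0,0],[0.6,-0.003,-0.055,0,0],[0.6,-0.004,-0.085,0,0],[0.6,-0.005,-0.115,0,0],[0.6,-0.006,-0.13,0,0]]'; python3 -m inch '[[0.6,-0.001,-0.025,0,0],[0.6,-0.003,-0.055,0,0],[0.6,-0.004,-0.085,0,0],[0.6,-0.005,-0.115,0,0],[0.6,-0.006,-0.13,0,0]]'; python3 -m inch '[[0.6,0,0,0,0],[0.6,0,0,0,0]]'
python3 - <<'E'
from h import *
from m import cloud
s=ctrl.get_state();print(s['eef_pos'])
p=cam('wrist');save(p,'w6.png');a=p['pixels'].astype(int);C=cloud(p)
m=(a[...,2]-a[...,0]>35)&(C[...,2]<.025)&(C[...,2]>-.01)&(p['depth']>0)
print(m.sum(),cv2.minAreaRect(C[m][:,:2].astype(np.float32)))
E
```

```text
time: 14.43
eef_pos: [0.5356, -0.1204, 0.1468]
tcp_rot: [0.983, -0.183, -0.001, -0.001]
contact_force: [0.4, -0.4, -0.8]
opening: 0.461
finger_force: 33.3
time: 14.85
eef_pos: [0.5771, 0.0031, 0.1469]
tcp_rot: [0.983, -0.183, -0.0, -0.001]
contact_force: [-0.6, -0.3, -2.1]
opening: 0.46
finger_force: 33.3
time: 15.02
eef_pos: [0.5765, 0.0008, 0.1468]
tcp_rot: [0.983, -0.183, -0.001, 0.0]
contact_force: [0.2, -0.2, -1.3]
opening: 0.457
finger_force: 33.3
[0.5765 0.0008 0.1468]
5283 ((0.5755422115325928, 0.005627967417240143), (0.1388065665960312, 0.13521522283554077), 3.6303014755249023)
```

View pics/w6.png

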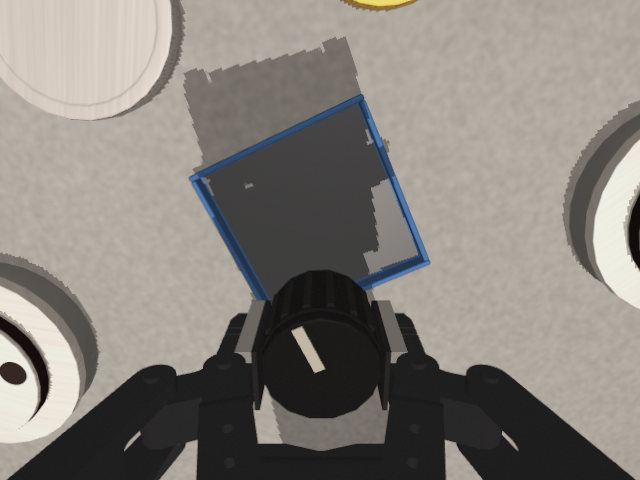

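The tray lies under the held knob with its centre at about (0.576, 0.004), and the knob is upright in the fingers. Descending.

```bash
python3 -m inch '[[0.6,0,-0.002,0.025,0],[0.6,0,-0.002,0.055,0],[0.6,0,-0.002,0.085,0],[0.6,0,-0.002,0.11,0],[0.6,0,-0.002,0.12,0]]'; python3 -m inch '[[0.6,0,0,0.006,0],[0.6,0,0,0.012,0],[0.6,0,0,0.014,0],[0.6,0,0,0.015,0],[0.6,0,0,0.015,0]]'
```

```text
time: 15.48
eef_pos: [0.5741, 0.0011, 0.0232]
tcp_rot: [0.983, -0.185, -0.004, 0.0]
contact_force: [-1.1, 1.2, -1.3]
opening: 0.462
finger_force: 33.2
time: 15.9
eef_pos: [0.5785, 0.0018, 0.0137]
tcp_rot: [0.983, -0.184, 0.001, 0.0]
contact_force: [-0.1, 0.6, -0.8]
opening: 0.462
finger_force: 33.3
```

```bash
python3 -m inch '[[0.6,0,0,0.001,0],[0.6,0,0,0.002,0],[0.6,0,0,0.003,0],[0.6,0,0,0.003,0]]'; python3 -m inch '[[0.6,0,0,0.0005,0],[0.6,0,0,0.001,0],[0.6,0,0,0.0015,0],[0.6,0,0,0.002,0],[0.6,0,0,0.002,0]]'
```

```text
time: 16.23
eef_pos: [0.5776, 0.0021, 0.0096]
tcp_rot: [0.983, -0.184, 0.0, 0.0]
contact_force: [0.2, 0.5, -1.2]
opening: 0.461
finger_force: 33.3
time: 16.65
eef_pos: [0.5774, 0.0021, 0.0074]
tcp_rot: [0.983, -0.184, -0.0, -0.0]
contact_force: [-0.8, 0.1, -1.7]
opening: 0.462
finger_force: 33.3
```

```bash
python3 -m inch '[[0.6,0,0,0.0005,0],[0.6,0,0,0.001,0],[0.6,0,0,0.001,0]]'; python3 -m inch '[[0.6,0,0,0.0005,0],[0.6,0,0,0.001,0],[0.6,0,0,0.001,0]]'
```

```text
time: 16.9
eef_pos: [0.5776, 0.002, 0.007]
tcp_rot: [0.983, -0.184, -0.0, 0.0]
contact_force: [-1.6, 0.8, 2.2]
opening: 0.463
finger_force: 33.6
time: 17.15
eef_pos: [0.5776, 0.0021, 0.0069]
tcp_rot: [0.983, -0.184, -0.001, 0.0]
contact_force: [-4.2, 0.8, 8.4]
opening: 0.459
finger_force: 34.3
```

The knob is resting on the floor. I'll ease off, open part way and retreat straight up.

```bash
python3 -m inch '[[0.6,0,0,-0.001,0],[0.6,0,0,-0.001,0],[0.4,0,0,-0.001,0],[0.3,0,0,-0.001,0],[0.25,0,0,-0.001,0]]' 20; python3 -m inch '[[0.25,0,0,0,0],[0.25,0,0,0,0],[0.25,0,0,-0.01,0],[0.25,0,0,-0.03,0],[0.25,0,0,-0.06,0]]'; python3 -m inch '[[0.25,0,0,-0.03,0],[0.25,0,0,-0.06,0],[0.25,0,0,-0.09,0],[0.25,0,0,-0.1,0],[0.25,0,0,-0.1,0]]'
python3 - <<'E'
from h import *
from m import cloud
p=cam('wrist');save(p,'w7.png');C=cloud(p)
r=np.hypot(C[...,0]-.577,C[...,1]-.002);m=(C[...,2]>.035)&(C[...,2]<.05)&(r<.05)
print(m.sum(),cv2.minEnclosingCircle(C[m][:,:2].astype(np.float32)),np.percentile(C[m][:,2],[5,50,95]))
print(ctrl.get_state()['eef_pos'])
E
```

```text
time: 17.57
eef_pos: [0.5775, 0.002, 0.0063]
tcp_rot: [0.983, -0.184, 0.0, -0.0]
contact_force: [-0.4, 0.3, -0.2]
opening: 0.751
finger_force: 0.0
time: 17.98
eef_pos: [0.5752, 0.0024, 0.0648]
tcp_rot: [0.983, -0.184, -0.003, 0.0]
contact_force: [0.1, -0.3, -0.5]
opening: 0.751
finger_force: 0.0
time: 18.4
eef_pos: [0.5799, 0.0017, 0.1712]
tcp_rot: [0.983, -0.184, 0.004, -0.0]
contact_force: [1.4, 0.4, -0.6]
opening: 0.748
finger_force: 0.0
2324 ((0.578364372253418, 0.0016741418512538075), 0.0200978871434927) [0.039  0.0405 0.0417]
[0.5784 0.0019 0.1682]
```

View pics/w7.png

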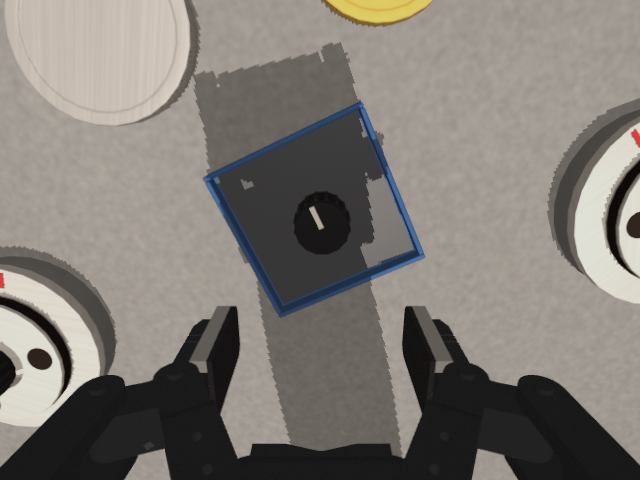

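The knob stands upright, line up, in the tray at (322,222), its top at z = 0.0405 as expected. The gripper is clear, so I'm handing in.

```bash
python3 -m inch '[[0.25,0,0,0,0],[0.25,0,0,0,0]]'; python3 -c "
from plant import ctrl
print(ctrl.sign_off())"
```

```text
time: 18.62
eef_pos: [0.576, 0.0023, 0.1639]
tcp_rot: [0.983, -0.184, -0.002, 0.0]
contact_force: [-0.0, -0.4, -0.4]
opening: 0.753
finger_force: 0.0
the job is handed in; nothing more can be done
None
```

I unscrewed the marked knob clockwise, lifted it off the spindle and set it down upright, line up, in the blue tray, then let go and handed the job in at 18.6 s; it printed no verdict, and I did not re-measure the reels afterwards.

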